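# Make up two gift kits at the press bench

## Task

Make up two gift kits from the blanks on the bench: the mug with the handle and the short flask go into the round tray, the tall flask and the wooden box into the long tray. Stand each thing upright on the tray's floor in a compartment of its own (either one), then let go. Leave the handleless cup, the tin and the tape roll standing where they are.

Things in the scene. Friction and masses are not known exactly. Their poses are not given: they have to be found in the camera images.
- round_tray: Round grey laminate gift tray, 192 mm across outside, fixed to the bench. Its origin is the centre of its underside, z up. Floor top 5 mm and rim top 20 mm above the origin, walls and divider 4 mm thick. One divider along its x axis, through the centre, makes two half-round compartments, on its +y and -y sides; a good standing place is 45 mm from the centre along +y or -y. It stands to the left or the right of the stock, its y axis within 0.35 rad of the world's
- long_tray: Rectangular grey laminate gift tray, 92 mm along its x and 180 mm along its y outside, fixed to the bench. Its origin is the centre of its underside, z up. Floor top 5 mm and rim top 20 mm above the origin, walls and divider 4 mm thick. One divider across its middle makes two square compartments 84 mm by 84 mm inside, centred 44 mm from the origin along +y and -y. It stands on the other side of the stock, its y axis within 0.35 rad of the world's
- mug: Small white ceramic mug WITH a handle, upright and open at the top, body 62 mm across and 65 mm high; the handle points to the mug's own +y (within 0.6 rad of the world's +y at the start) and reaches 55 mm from the axis, between 26 and 60 mm above the underside. Origin: centre of the underside, on the body's axis. About 0.13 to 0.25 kg
- cup: Small white ceramic cup WITHOUT a handle, upright, 62 mm across the rim and 65 mm high. Stays in stock. Origin: centre of the underside
- tall_flask: The taller of two plain steel flasks, standing upright: 150 mm high, straight body 50 mm across up to 118 mm, then a shoulder and a dark cap 36 mm across. Origin: centre of the underside. 0.15 to 0.3 kg
- short_flask: The shorter of two plain steel flasks, standing upright: 100 mm high, straight body 50 mm across up to 68 mm, then a shoulder and a dark cap 36 mm across. Origin: centre of the underside. 0.1 to 0.2 kg
- wood_box: Closed wooden gift box, one solid piece, 44 mm along its x, 62 mm along its y, 58 mm high, small brass clasp on the -x side (x axis within 0.4 rad of the world's at the start). Origin: centre of the underside. 0.08 to 0.17 kg
- tin: Low round aluminium tin with a lid, 64 mm across and 43 mm high. Stays in stock. Origin: centre of the underside
- tape_roll: Roll of brown tape lying flat, 64 mm outside, 38 mm hole, 24 mm high. Stays where it is. Origin: centre of the underside

How it is judged:
At the end, for the whole second after the job is handed in: Mug and short flask in different compartments of the round tray, tall flask and box in different ones of the long tray: each on the tray's floor (underside 1 to 9 mm above the tray's), upright within 0.1 rad, released, at rest; cup, tin and tape upright, within 30 mm of their start (((y of mug in the frame of round_tray above 0.015 m and horizontal distance between mug and round_tray below 0.065 m and y of short_flask in the frame of round_tray below -0.015 m and horizontal distance between short_flask and round_tray below 0.071 m) or (y of mug in the frame of round_tray below -0.015 m and horizontal distance between mug and round_tray below 0.065 m and y of short_flask in the frame of round_tray above 0.015 m and horizontal distance between short_flask and round_tray below 0.071 m)) and ((y of tall_flask in the frame of long_tray between 0.015 and 0.08 m and x of tall_flask in the frame of long_tray between -0.026 and 0.026 m and y of wood_box in the frame of long_tray between -0.08 and -0.015 m and x of wood_box in the frame of long_tray between -0.026 and 0.026 m) or (y of tall_flask in the frame of long_tray between -0.08 and -0.015 m and x of tall_flask in the frame of long_tray between -0.026 and 0.026 m and y of wood_box in the frame of long_tray between 0.015 and 0.08 m and x of wood_box in the frame of long_tray between -0.026 and 0.026 m)) and z of mug in the frame of round_tray between 0.001 and 0.009 m and angle between each of mug, short_flask, tall_flask, wood_box's own z axis and vertical below 0.1 rad and linear speed of each of mug, short_flask, tall_flask, wood_box below 0.02 m/s and angular speed of each of mug, short_flask, tall_flask, wood_box below 0.2 rad/s and z of short_flask in the frame of round_tray between 0.001 and 0.009 m and z of tall_flask in the frame of long_tray between 0.001 and 0.009 m and z of wood_box in the frame of long_tray between 0.001 and 0.009 m and distance of each of cup, tin, tape_roll from where it was at the start of the episode below 0.03 m and angle between each of cup, tin, tape_roll's own z axis and vertical below 0.15 rad); the robot touches nothing.
It fails at once if the handleless cup is pushed more than 30 mm or tipped (distance of cup from where it was at the start of the episode above 0.03 m or angle between cup's own z axis and vertical above 0.3 rad).
It fails at once if the tin is pushed more than 30 mm or tipped (distance of tin from where it was at the start of the episode above 0.03 m or angle between tin's own z axis and vertical above 0.3 rad).
It fails at once if the tape roll is pushed more than 30 mm or tipped (distance of tape_roll from where it was at the start of the episode above 0.03 m or angle between tape_roll's own z axis and vertical above 0.3 rad).
It also fails if it takes over 109 s, if anything falls off the work surface, if the arm or the gripper's body presses on something with over 40 N, if the wrist force passes 120 N, or if a joint passes its speed limit or range.

## Robot

A 7-joint arm with a two-finger parallel gripper is mounted at the origin on the work surface. World frame = base frame: x ahead of the robot, y to its left, z up, the work surface at z = 0. Lengths are in m, angles in rad, forces in N, time in s.
With the tool pointing down it reaches from about 0.4 to 0.85 m from the base axis. Payload 4.5 kg.
Tool frame: the origin (TCP) lies midway between the tips of the shut fingers; the grasp point (between the pads) lies 19 mm behind it; z points along the fingers, y is the line along which they close (so a half turn about z gives the same grasp; the last joint's range is limited). The gripper opens to 88 mm and grips with 3 to 60 N. Pads are 18 mm wide; open, the fingers measure 123 mm over their backs; the gripper's body (75 mm by 187 mm) begins 45 mm behind the grasp point.
Start: joints at [1.347, 0.689, -0.195, 1.565, 0.157, 0.902, -0.215], TCP at [0.159, -0.604, 0.239] pointing down, gripper open.
Joint ranges: [-3.01, 3.01], [-0.46, 2.08], [-1.47, 1.51], [0.13, 2.56], [-1, 4.14], [0.04, 2.09], [-2.66, 2.66]. Speed limits (rad/s): [2.57, 2.57, 3.14, 3.14, 3.14, 3.14, 3.14].

## Interface

Orientations are given as a unit quaternion [x, y, z, w].
In Python, from plant import r gives the robot as it stands.
- The arm moves only by the tool carry_out, never from a script. Its argument "plan" is a list of rows, each an object with "rot": the turn, a rotation vector about the tool's x, y, z in rad, a list of three; "xyz": the shift along the tool's x, y, z in m, a list of three; "grip": the closure in counts, from 0 (fully open) to 255 (shut). In form: [{"rot": [wx, wy, wz], "xyz": [dx, dy, dz], "grip": grip}, ...]. A call has 1 to 8 rows; each row is the pose to reach, as a shift and turn from the pose commanded when the call began, along the tool's axes at that moment; what a row does not reach only later rows make up. A row lasts 1/12 s, in which the tool goes at most 41.7 mm and 7.16 degrees, less where a joint would pass 70% of its speed; a pose out of reach is approached as far as the arm can. A call with a gripper value outside its range is refused whole. The fingers move at their own pace and stop on an object; "squeeze" is the grip in N (left out, the last holds). Time passes only in rows, so rows that repeat a pose let the fingers close. It gives the time, the measured TCP pose, the force, the opening and the grip force at its end, in the units of the state.
- r.get_state(): the state, without advancing time (a new reading comes with each control period).
- r.snapshot(name): name is "side" or "top"; returns the picture (420x560x3 uint8, red, green, blue); there is no depth.
- r.camera_params(name): a dict with "fx", "fy", "cx", "cy" (pixels), "distortion" ([k1, k2, p1, p2, k3] as OpenCV has them; the pictures are not rectified), "position" and "attitude" of the camera in the world. Camera axes: x right, y down, z forward; pixel columns grow to the right and rows downward; lengths in m; the calibration is good to about 2 mm. A picture is of the moment at which its call begins. camera_params takes no time and is no camera call.
- r.finish_job(): hands the job in; it is judged then, once.
The state is a dict: "clock": time; "q": joint angles; "qd": joint speeds; "joint_torque": joint torques, N m; "tool_pos": TCP position; "eef_rot": TCP orientation; "contact_force": force on the tool from outside, world axes, zero at the start; "moment": the same for the moment, N m; "opening": opening from 0.0 (shut) to 1.0 (fully open); "finger_force": force on a finger pad.
Only numpy, scipy, OpenCV 4.12 (cv2) and the standard library are available. Lean on these libraries where they do the work, as an engineer would, in place of code of your own. Each camera call takes 0.05 s, during which the arm holds its last target. There are 200 camera calls.

## Working session

There is one attempt and no reset: what is moved stays moved. The work goes in short steps, Python scripts to look and compute and a tool call to move; the robot and the scene stay as the last step left them, time stands still between calls to the robot, and variables do not carry over. Pictures are saved under pics/ and viewed, at most 14 in all, crops included, and the job is handed in when it is done.

Besides the shell and the picture viewer there is one more tool, called after "Call:" as a command line: name --argument value ..., lists and objects as JSON in quotes. carry_out: Moves the arm, as the interface text tells. Its arguments: {"type":"object","properties":{"plan":{"type":"array"},"squeeze":{"type":"number"}},"required":["plan"]}

```bash
mkdir -p pics; ls
python3 - <<'E'
from plant import r
import cv2
for n in ("top","side"):
    im=r.snapshot(n); cv2.imwrite(f"pics/{n}0.png",im[:,:,::-1]); print(n,r.camera_params(n))
print(r.get_state())
E
```

```text
pics
top {'fx': 493.0074596339136, 'fy': 493.0074596339136, 'cx': 283.0332771861171, 'cy': 201.63101030806513, 'distortion': array([-0.13657958,  0.        ,  0.        ,  0.        ,  0.        ]), 'position': array([0.33781855, 0.00975882, 1.0995448 ]), 'attitude': array([ 0.72352216, -0.68282231,  0.07053951, -0.07275682])}
side {'fx': 495.9187651153743, 'fy': 495.9187651153743, 'cx': 280.105659344179, 'cy': 214.00464632047, 'distortion': array([-0.15890213,  0.        ,  0.        ,  0.        ,  0.        ]), 'position': array([ 0.45952699, -0.72535136,  0.70681905]), 'attitude': array([ 0.91231017, -0.0612079 ,  0.03236532, -0.40360405])}
{'clock': 0.1, 'q': array([ 1.34680861,  0.68990647, -0.19452685,  1.56620718,  0.15730253,
        0.902526  , -0.2150972 ]), 'qd': array([ 0.00030639, -0.00141288,  0.00040983, -0.0041537 ,  0.00061165,
       -0.00026054,  0.00159505]), 'joint_torque': array([-2.21112990e-03, -5.28495812e+01, -1.27107605e+00, -1.53837651e+01,
       -5.25016291e-02,  2.02356365e-03,  5.33928528e-05]), 'tool_pos': array([ 0.15915546, -0.60381576,  0.23799521]), 'eef_rot': array([ 9.91699078e-01,  1.28577809e-01, -1.65761108e-04, -8.10944318e-04]), 'contact_force': array([ 0.4740104 , -0.53317103,  0.85831123]), 'moment': array([-0.01528858, -0.05814193, -0.00762375]), 'finger_force': 0.0, 'opening': 0.996500255243825}
```

View pics/top0.png

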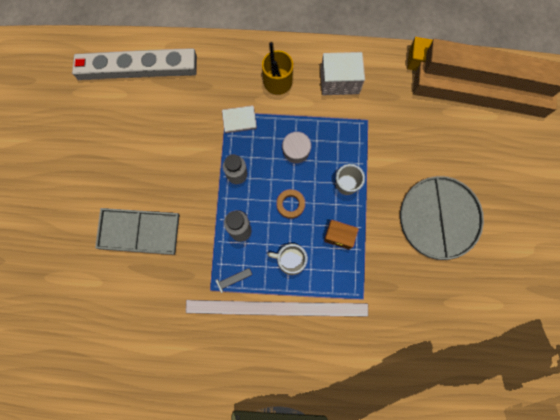

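View pics/side0.png

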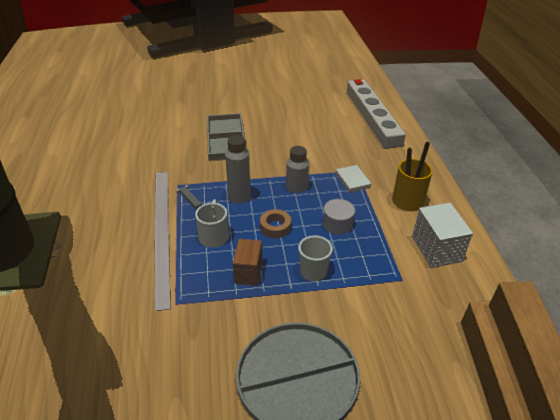

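```bash
cat > h.py <<'E'
import numpy as np, cv2
from scipy.spatial.transform import Rotation as R
from plant import r
def ray(cam,px):
    c=r.camera_params(cam); K=np.array([[c['fx'],0,c['cx']],[0,c['fy'],c['cy']],[0,0,1]])
    u=cv2.undistortPoints(np.array(px,float).reshape(-1,1,2),K,c['distortion'])[:,0]
    return c['position'],R.from_quat(c['attitude']).apply(np.c_[u,np.ones(len(u))])
def plane(cam,px,z):
    p,d=ray(cam,px); return p+d*((z-p[2])/d[:,2])[:,None]
def proj(cam,X):
    c=r.camera_params(cam); K=np.array([[c['fx'],0,c['cx']],[0,c['fy'],c['cy']],[0,0,1]])
    Ri=R.from_quat(c['attitude']).inv(); Y=Ri.apply(np.atleast_2d(X)-c['position'])
    return cv2.projectPoints(Y,np.zeros(3),np.zeros(3),K,c['distortion'])[0][:,0]
E
python3 - <<'E'
from h import *
im=cv2.imread('pics/top0.png'); hsv=cv2.cvtColor(im,cv2.COLOR_BGR2HSV)
for n,p,z in [('long',(138,231),.02),('round',(441,218),.02),('sflask',(235,163),.1),('tflask',(236,220),.15),('mug',(291,259),.065),('cup',(349,179),.065),('box',(343,232),.058),('tin',(297,146),.043),('tape',(291,203),.024)]:
    print(n,plane('top',[p],z)[0].round(3), [hsv[p[1]+dy,p[0]+dx].tolist() for dx,dy in ((0,0),(5,0),(0,6))])
cv2.imwrite('pics/c1.png',cv2.resize(im[120:290,205:385],None,fx=3.5,fy=3.5,interpolation=cv2.INTER_CUBIC))
a=im[190:270,90:190];b=im[170:270,390:490]
cv2.imwrite('pics/c2.png',np.hstack([cv2.resize(a,(400*1,320)),cv2.resize(b,(320,320))]))
E
```

```text
long [0.474 0.339 0.02 ] [[36, 19, 67], [35, 22, 130], [39, 25, 104]]
round [ 0.543 -0.338  0.02 ] [[15, 11, 45], [36, 19, 132], [26, 34, 52]]
sflask [0.62  0.125 0.1  ] [[30, 11, 67], [15, 17, 61], [12, 25, 51]]
tflask [0.491 0.108 0.15 ] [[15, 15, 70], [20, 11, 71], [20, 10, 73]]
mug [ 0.429 -0.005  0.065] [[111, 21, 205], [111, 21, 206], [113, 21, 207]]
cup [ 0.609 -0.121  0.065] [[110, 11, 201], [30, 3, 149], [100, 12, 198]]
box [ 0.493 -0.112  0.058] [[15, 194, 146], [15, 194, 141], [15, 194, 154]]
tin [ 0.684 -0.005  0.043] [[6, 23, 179], [8, 26, 179], [7, 24, 177]]
tape [0.557 0.002 0.024] [[108, 121, 152], [109, 137, 143], [108, 137, 151]]
```

View pics/c1.png

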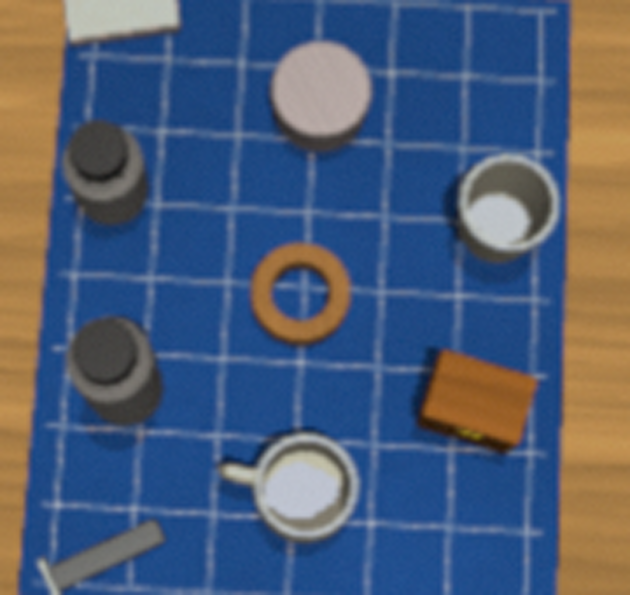

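```bash
cat >> h.py <<'E'
def go(x,y,z,yaw):
    s=r.get_state(); T=R.from_quat(s['eef_rot']); G=R.from_euler('z',yaw)*R.from_quat([1,0,0,0])
    d=T.inv().apply(np.array([x,y,z])-s['tool_pos']); w=(T.inv()*G).as_rotvec()
    print('xyz',d.round(4),'rot',w.round(4),'rows',round(max(np.linalg.norm(d)/.0417,np.linalg.norm(w)/.125),1),'t',round(s['clock'],2))
E
python3 - <<'E'
from h import *
im=cv2.imread('pics/top0.png'); hsv=cv2.cvtColor(im,cv2.COLOR_BGR2HSV)
g=(hsv[:,:,1]<70).astype(np.uint8)*255
out=im.copy()
for n,(x0,y0,x1,y1) in dict(long=(85,195,195,265),round=(390,165,495,270)).items():
    m=np.zeros_like(g); m[y0:y1,x0:x1]=g[y0:y1,x0:x1]; m=cv2.morphologyEx(m,cv2.MORPH_CLOSE,np.ones((5,5)))
    c=max(cv2.findContours(m,0,1)[0],key=cv2.contourArea); cv2.drawContours(out,[c],-1,(0,0,255),1)
    P=(plane('top',c[:,0],.02)[:,:2]*1000).astype(np.float32)
    print(n,cv2.minAreaRect(P),cv2.minEnclosingCircle(P), cv2.fitEllipse(P))
    # divider: dark pixels
    v=cv2.GaussianBlur(hsv[:,:,2],(3,3),0)
    inn=cv2.erode(m,np.ones((13,13)))
    ys,xs=np.nonzero((inn>0)&(v<85)); L=plane('top',np.c_[xs,ys],.02)[:,:2].astype(np.float32)
    f=cv2.fitLine(L,cv2.DIST_HUBER,0,.01,.01).ravel(); print(' divider',len(xs),f.round(3),np.degrees(np.arctan2(f[1],f[0])).round(1)); out[ys,xs]=(0,255,0)
    for x,y in zip(xs,ys): pass
k=lambda a:np.array(a)/3.5+[205,120]
B=plane('top',k([(443,350),(537,377)]),.058)[:,:2]; d=B[1]-B[0]; L=np.linalg.norm(d); u=d/L; n=np.array([-u[1],u[0]])
n=n if n[0]<0 else -n; print('box',B.mean(0)+.022*n,'len',L,'xaxis yaw',np.arctan2(-n[1],-n[0]))
M=plane('top',k([(306,486),(222,470)]),.065)[:,:2]; print('mug',M[0],'handle dir', np.arctan2(*(M[1]-M[0])[::-1]))
print('sf',plane('top',k([(99,150)]),.1),'tf',plane('top',k([(105,350)]),.15))
mug=np.r_[M[0],.065]; print('in side view: mug rim, sf, tf', proj('side',[mug,[*plane('top',k([(99,150)]),.1)[0]],[*plane('top',k([(105,350)]),.15)[0]],[.54,-.338,.02]]).round(1))
cv2.imwrite('pics/seg.png',np.hstack([cv2.resize(out[190:270,90:190],(400,320)),cv2.resize(out[165:270,390:495],(320,320))]))
go(.491,.108,.24,1.57)
E
```

```text
long ((474.7789306640625, 342.85589599609375), (181.5712890625, 92.55423736572266), 89.71282958984375) ((475.729248046875, 342.2699890136719), 100.11172485351562) ((474.83673095703125, 342.50750732421875), (102.79588317871094, 221.86520385742188), 179.52786254882812)
 divider 35 [ 1.    -0.012  0.468  0.34 ] -0.7
round ((544.4209594726562, -339.91766357421875), (187.9620361328125, 191.9656982421875), 3.6082489490509033) ((545.55712890625, -340.4405212402344), 96.71685791015625) ((545.2561645507812, -340.1302490234375), (188.15869140625, 190.99371337890625), 24.072675704956055)
 divider 148 [ 0.992  0.129  0.538 -0.338] 7.4
box [ 0.48975125 -0.11114521] len 0.059839478339340564 xaxis yaw -0.22700289367490625
mug [ 0.42944213 -0.00750061] handle dir 1.4403252576999799
sf [[0.6206075 0.1283989 0.1      ]] tf [[0.49106461 0.11001671 0.15      ]]
in side view: mug rim, sf, tf [[210.2 213.6]
 [297.1 151.1]
 [235.6 140.5]
 [292.8 371.4]]
xyz [ 0.5024 -0.6037 -0.0011] rot [-1.5000e-03 -1.0000e-03 -1.3121e+00] rows 18.8 t 0.1
```

View pics/seg.png

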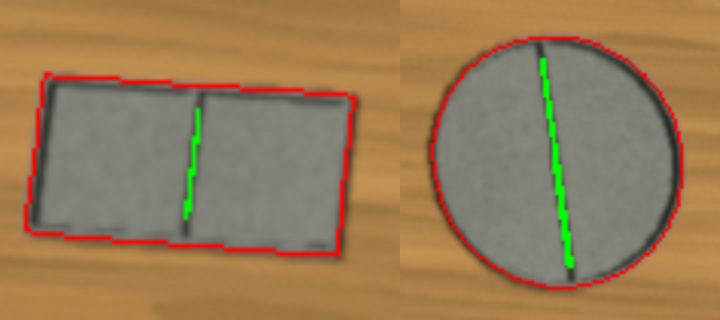

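Call:
carry_out --plan '[{"rot": [0,0,-0.1],"xyz": [0.035,-0.016,-0.0015],"grip": 0},{"rot": [0,0,-0.2],"xyz": [0.07,-0.033,-0.003],"grip": 0},{"rot": [0,0,-0.3],"xyz": [0.106,-0.05,-0.0045],"grip": 0},{"rot": [0,0,-0.4],"xyz": [0.142,-0.066,-0.006],"grip": 0},{"rot": [0,0,-0.5],"xyz": [0.177,-0.083,-0.0075],"grip": 0},{"rot": [0,0,-0.6],"xyz": [0.212,-0.099,-0.009],"grip": 0},{"rot": [0,0,-0.7],"xyz": [0.248,-0.116,-0.0105],"grip": 0},{"rot": [0,0,-0.8],"xyz": [0.283,-0.132,-0.012],"grip": 0}]' --squeeze 20

```text
clock: 0.77
tool_pos: [0.4004, -0.4029, 0.2506]
eef_rot: [0.862, 0.507, -0.0, -0.0]
contact_force: [0.4, -0.9, -0.2]
opening: 1.001
finger_force: 0.0
```

```bash
python3 -c "
from h import *
go(.491,.110,.25,1.5708); print(r.get_state()['tool_pos'])"
```

```text
xyz [ 0.4922 -0.1703  0.0008] rot [-6.000e-04 -2.000e-04 -5.079e-01] rows 12.5 t 0.77
[ 0.40038649 -0.40286213  0.25061754]
```

Call:
carry_out --plan '[{"rot": [0,0,-0.07],"xyz": [0.037,-0.013,0],"grip": 0},{"rot": [0,0,-0.14],"xyz": [0.074,-0.026,0],"grip": 0},{"rot": [0,0,-0.21],"xyz": [0.111,-0.038,0],"grip": 0},{"rot": [0,0,-0.28],"xyz": [0.148,-0.051,0],"grip": 0},{"rot": [0,0,-0.35],"xyz": [0.185,-0.064,0],"grip": 0},{"rot": [0,0,-0.42],"xyz": [0.222,-0.077,0],"grip": 0},{"rot": [0,0,-0.47],"xyz": [0.259,-0.09,0],"grip": 0},{"rot": [0,0,-0.508],"xyz": [0.295,-0.102,0],"grip": 0}]'

```text
clock: 1.43
tool_pos: [0.4549, -0.0956, 0.2506]
eef_rot: [0.708, 0.706, -0.0, -0.0]
contact_force: [0.4, -0.0, 0.2]
opening: 1.003
finger_force: 0.0
```

```bash
python3 -c "
from h import *
go(.491,.110,.20,1.5708); print(r.get_state()['tool_pos'])"
```

```text
xyz [0.2057 0.0356 0.0506] rot [-0.0006 -0.     -0.0024] rows 5.2 t 1.43
[ 0.45491515 -0.09557504  0.25058601]
```

Call:
carry_out --plan '[{"rot": [0,0,0],"xyz": [0.035,0.006,0],"grip": 0},{"rot": [0,0,0],"xyz": [0.07,0.012,0],"grip": 0},{"rot": [0,0,0],"xyz": [0.105,0.018,0.005],"grip": 0},{"rot": [0,0,0],"xyz": [0.14,0.024,0.01],"grip": 0},{"rot": [0,0,0],"xyz": [0.175,0.03,0.02],"grip": 0},{"rot": [0,0,0],"xyz": [0.206,0.036,0.035],"grip": 0},{"rot": [0,0,0],"xyz": [0.206,0.036,0.05],"grip": 0},{"rot": [0,0,0],"xyz": [0.206,0.036,0.05],"grip": 0}]'

```text
clock: 2.1
tool_pos: [0.4906, 0.1101, 0.1984]
eef_rot: [0.707, 0.707, -0.002, -0.001]
contact_force: [-0.3, -1.0, -0.1]
opening: 0.997
finger_force: 0.0
```

```bash
python3 -c "
from h import *
go(.491,.110,.092,1.5708); print(r.get_state()['tool_pos'])
a=r.snapshot('side');b=r.snapshot('top')
cv2.imwrite('pics/v1.png',np.hstack([cv2.resize(a[80:280,130:350],(440,400)),cv2.resize(b[120:300,170:330],(356,400))])[:,:,::-1])"
```

```text
xyz [-0.      0.0008  0.1064] rot [-0.0045  0.0006 -0.0004] rows 2.6 t 2.1
[0.49064324 0.11008388 0.19841615]
```

View pics/v1.png

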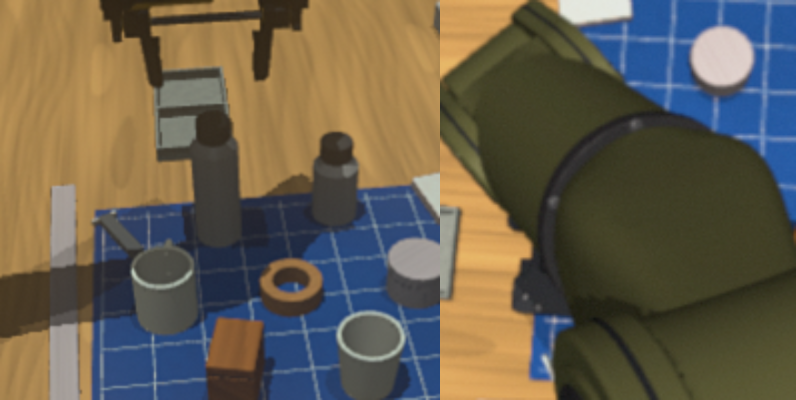

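Call:
carry_out --plan '[{"rot": [0,0,0],"xyz": [0,0,0.03],"grip": 0},{"rot": [0,0,0],"xyz": [0,0,0.06],"grip": 0},{"rot": [0,0,0],"xyz": [0,0,0.085],"grip": 0},{"rot": [0,0,0],"xyz": [0,0,0.1],"grip": 0},{"rot": [0,0,0],"xyz": [0,0,0.106],"grip": 0},{"rot": [0,0,0],"xyz": [0,0,0.106],"grip": 255},{"rot": [0,0,0],"xyz": [0,0,0.106],"grip": 255},{"rot": [0,0,0],"xyz": [0,0,0.106],"grip": 255}]' --squeeze 25

```text
clock: 2.87
tool_pos: [0.4933, 0.1081, 0.096]
eef_rot: [0.709, 0.705, 0.001, 0.001]
contact_force: [0.4, 0.4, 0.8]
opening: 0.798
finger_force: 0.0
```

Call:
carry_out --plan '[{"rot": [0,0,0],"xyz": [0,0,0],"grip": 255},{"rot": [0,0,0],"xyz": [0,0,0],"grip": 255},{"rot": [0,0,0],"xyz": [0,0,0],"grip": 255}]'

```text
clock: 3.12
tool_pos: [0.4927, 0.1083, 0.0953]
eef_rot: [0.709, 0.705, 0.0, 0.0]
contact_force: [-1.1, 0.1, 0.6]
opening: 0.576
finger_force: 0.3
```

Call:
carry_out --plan '[{"rot": [0,0,0],"xyz": [0,0,0.002],"grip": 255},{"rot": [0,0,0],"xyz": [0,0,0.002],"grip": 255},{"rot": [0,0,0],"xyz": [0,0,0.002],"grip": 255},{"rot": [0,0,0],"xyz": [0,0,-0.01],"grip": 255},{"rot": [0,0,0],"xyz": [0,0,-0.025],"grip": 255},{"rot": [0,0,0],"xyz": [0,0,-0.045],"grip": 255},{"rot": [0,0,0],"xyz": [0.02,0,-0.06],"grip": 255},{"rot": [0,0,0],"xyz": [0.05,0,-0.07],"grip": 255}]'

```text
clock: 3.78
tool_pos: [0.493, 0.1549, 0.1658]
eef_rot: [0.711, 0.703, -0.001, 0.001]
contact_force: [0.9, 0.2, -2.1]
opening: 0.558
finger_force: 25.0
```

```bash
python3 -c "
from h import *
go(.475,.387,.17,1.5708); s=r.get_state();print(s['tool_pos'],s['opening'],s['finger_force'])"
```

```text
xyz [ 0.2319 -0.0206 -0.005 ] rot [ 0.0002  0.0034 -0.0112] rows 5.6 t 3.78
[0.49297422 0.15490846 0.16581449] 0.5576922950225707 24.99648573808372
```

Call:
carry_out --plan '[{"rot": [0,0,0],"xyz": [0.035,-0.003,0],"grip": 255},{"rot": [0,0,0],"xyz": [0.07,-0.006,0],"grip": 255},{"rot": [0,0,0],"xyz": [0.105,-0.009,0],"grip": 255},{"rot": [0,0,0],"xyz": [0.14,-0.012,0],"grip": 255},{"rot": [0,0,0],"xyz": [0.175,-0.015,0],"grip": 255},{"rot": [0,0,0],"xyz": [0.205,-0.018,0],"grip": 255},{"rot": [0,0,0],"xyz": [0.225,-0.02,0],"grip": 255},{"rot": [0,0,0],"xyz": [0.232,-0.02,0],"grip": 255}]'

```text
clock: 4.45
tool_pos: [0.4715, 0.3953, 0.1648]
eef_rot: [0.707, 0.707, 0.001, -0.002]
contact_force: [0.2, 0.7, -1.2]
opening: 0.563
finger_force: 25.0
```

Call:
carry_out --plan '[{"rot": [0,0,0],"xyz": [0,0,0],"grip": 255},{"rot": [0,0,0],"xyz": [0,0,0.02],"grip": 255},{"rot": [0,0,0],"xyz": [0,0,0.04],"grip": 255},{"rot": [0,0,0],"xyz": [0,0,0.05],"grip": 255},{"rot": [0,0,0],"xyz": [0,0,0.05],"grip": 255}]'

```text
clock: 4.87
tool_pos: [0.4733, 0.3865, 0.1123]
eef_rot: [0.71, 0.705, -0.003, 0.001]
contact_force: [0.5, -0.7, -0.8]
opening: 0.56
finger_force: 25.0
```

```bash
python3 -c "
from h import *
go(.475,.387,.10,1.5708); s=r.get_state();print(s['tool_pos'],s['opening'],s['finger_force'],s['contact_force'])
a=r.snapshot('side');b=r.snapshot('top')
cv2.imwrite('pics/v2.png',np.hstack([cv2.resize(a[60:220,150:350],(500,400)),cv2.resize(b[180:290,70:200],(300,254),)if 0 else cv2.resize(b[170:330,70:190],(300,400))])[:,:,::-1])"
```

```text
xyz [0.0006 0.0018 0.0122] rot [-0.0033  0.0059 -0.007 ] rows 0.3 t 4.87
[0.47326804 0.38649946 0.11225571] 0.5596068565381771 24.99717280268669 [ 0.49428101 -0.66891341 -0.80826401]
```

View pics/v2.png

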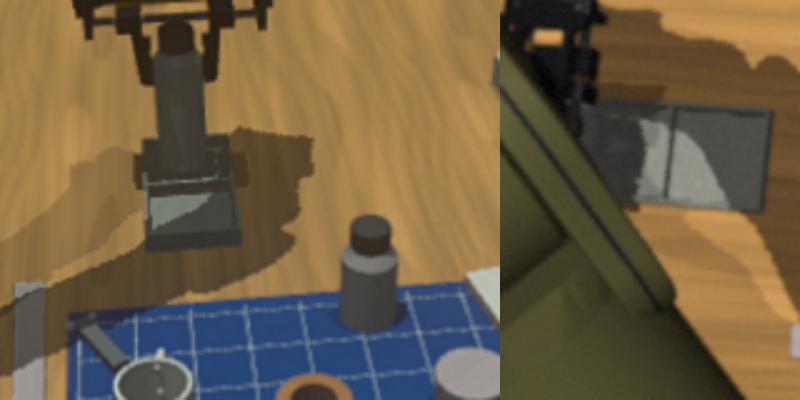

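Call:
carry_out --plan '[{"rot": [0,0,0],"xyz": [0,0,0.005],"grip": 255},{"rot": [0,0,0],"xyz": [0,0,0.009],"grip": 255},{"rot": [0,0,0],"xyz": [0,0,0.011],"grip": 255},{"rot": [0,0,0],"xyz": [0,0,0.011],"grip": 255},{"rot": [0,0,0],"xyz": [0,0,0.011],"grip": 255}]'

```text
clock: 5.38
tool_pos: [0.4737, 0.3905, 0.1038]
eef_rot: [0.709, 0.705, 0.0, 0.0]
contact_force: [0.6, -0.6, -1.3]
opening: 0.56
finger_force: 25.0
```

Call:
carry_out --plan '[{"rot": [0,0,0],"xyz": [0,0,0.002],"grip": 255},{"rot": [0,0,0],"xyz": [0,0,0.004],"grip": 255},{"rot": [0,0,0],"xyz": [0,0,0.004],"grip": 255},{"rot": [0,0,0],"xyz": [0,0,0.004],"grip": 255}]'

```text
clock: 5.72
tool_pos: [0.4739, 0.3908, 0.1001]
eef_rot: [0.709, 0.705, 0.0, 0.0]
contact_force: [-1.1, 0.2, 3.5]
opening: 0.564
finger_force: 25.0
```

Call:
carry_out --plan '[{"rot": [0,0,0],"xyz": [0,0,0],"grip": 60},{"rot": [0,0,0],"xyz": [0,0,0],"grip": 60},{"rot": [0,0,0],"xyz": [0,0,0],"grip": 60},{"rot": [0,0,0],"xyz": [0,0,0],"grip": 60},{"rot": [0,0,0],"xyz": [0,0,-0.02],"grip": 60},{"rot": [0,0,0],"xyz": [0,0,-0.05],"grip": 60},{"rot": [0,0,0],"xyz": [0,0,-0.085],"grip": 60},{"rot": [0,0,0],"xyz": [0,0,-0.11],"grip": 60}]'

```text
clock: 6.38
tool_pos: [0.474, 0.391, 0.212]
eef_rot: [0.709, 0.705, 0.001, -0.0]
contact_force: [-0.0, 0.4, -0.1]
opening: 0.764
finger_force: 0.0
```

```bash
python3 -c "
from h import *
go(.490,-.111,.20,1.5708-.227); s=r.get_state();print(s['tool_pos'],s['opening'],s['q'])"
```

```text
xyz [-0.5019  0.0185  0.0113] rot [ 0.0009 -0.0015  0.2221] rows 12.0 t 6.38
[0.47398327 0.39096175 0.21197306] 0.7636737394942819 [-0.52524336  0.72924027 -0.43111569  1.62155458  0.37221743  0.87144887
 -1.10629463]
```

Call:
carry_out --plan '[{"rot": [0,0,0.02],"xyz": [-0.03,0.002,0],"grip": 60},{"rot": [0,0,0.05],"xyz": [-0.07,0.003,0],"grip": 60},{"rot": [0,0,0.08],"xyz": [-0.11,0.004,0],"grip": 60},{"rot": [0,0,0.11],"xyz": [-0.15,0.006,0],"grip": 60},{"rot": [0,0,0.14],"xyz": [-0.19,0.008,0],"grip": 60},{"rot": [0,0,0.17],"xyz": [-0.23,0.01,0],"grip": 60},{"rot": [0,0,0.2],"xyz": [-0.27,0.011,0],"grip": 60},{"rot": [0,0,0.222],"xyz": [-0.31,0.012,0],"grip": 60}]'

```text
clock: 7.05
tool_pos: [0.484, 0.0785, 0.2098]
eef_rot: [0.783, 0.622, 0.0, 0.0]
contact_force: [0.4, -0.2, -0.2]
opening: 0.763
finger_force: 0.0
```

```bash
python3 -c "
from h import *
go(.490,-.111,.10,1.5708-.227)"
```

```text
xyz [-0.1832  0.0487  0.1098] rot [ 0.0004  0.0001 -0.0012] rows 5.3 t 7.05
```

Call:
carry_out --plan '[{"rot": [0,0,0],"xyz": [-0.035,0.009,0.005],"grip": 60},{"rot": [0,0,0],"xyz": [-0.07,0.018,0.015],"grip": 60},{"rot": [0,0,0],"xyz": [-0.105,0.028,0.03],"grip": 60},{"rot": [0,0,0],"xyz": [-0.14,0.037,0.05],"grip": 60},{"rot": [0,0,0],"xyz": [-0.17,0.045,0.07],"grip": 60},{"rot": [0,0,0],"xyz": [-0.182,0.049,0.09],"grip": 60},{"rot": [0,0,0],"xyz": [-0.182,0.049,0.11],"grip": 60},{"rot": [0,0,0],"xyz": [-0.182,0.049,0.11],"grip": 60}]'

```text
clock: 7.72
tool_pos: [0.489, -0.1092, 0.0969]
eef_rot: [0.783, 0.622, -0.002, -0.002]
contact_force: [0.3, 1.3, 0.2]
opening: 0.765
finger_force: 0.0
```

```bash
python3 -c "
from h import *
go(.490,-.111,.022,1.5708-.227); print(r.get_state()['tool_pos'])
a=r.snapshot('side')
cv2.imwrite('pics/v3.png',cv2.resize(a[100:320,120:370],(682,600))[:,:,::-1])"
```

```text
xyz [-0.0014  0.0018  0.0749] rot [-0.0052  0.0012 -0.0023] rows 1.8 t 7.72
[ 0.48895444 -0.10921095  0.09689964]
```

View pics/v3.png

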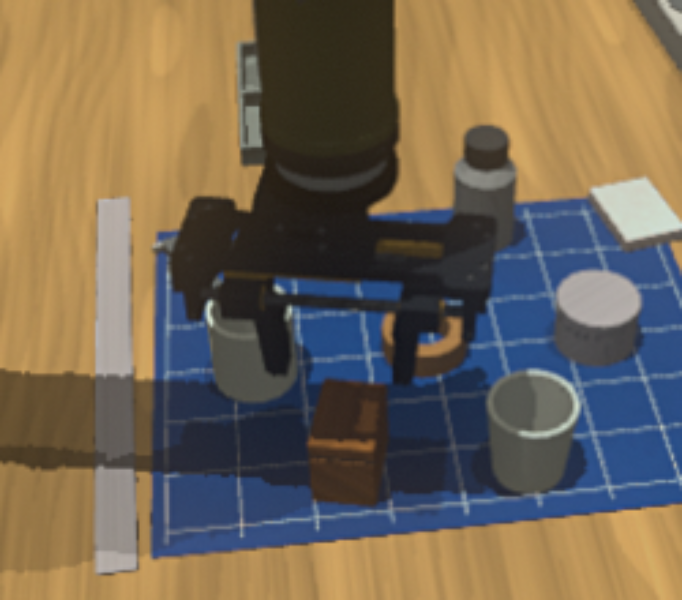

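Call:
carry_out --plan '[{"rot": [0,0,0],"xyz": [-0.001,0.001,0.025],"grip": 60},{"rot": [0,0,0],"xyz": [-0.001,0.001,0.05],"grip": 60},{"rot": [0,0,0],"xyz": [-0.001,0.001,0.065],"grip": 60},{"rot": [0,0,0],"xyz": [-0.001,0.001,0.073],"grip": 60},{"rot": [0,0,0],"xyz": [-0.001,0.001,0.073],"grip": 60},{"rot": [0,0,0],"xyz": [-0.001,0.001,0.073],"grip": 255},{"rot": [0,0,0],"xyz": [-0.001,0.001,0.073],"grip": 255},{"rot": [0,0,0],"xyz": [-0.001,0.001,0.073],"grip": 255}]' --squeeze 20

```text
clock: 8.43
tool_pos: [0.4925, -0.1092, 0.0279]
eef_rot: [0.783, 0.622, 0.001, 0.001]
contact_force: [-0.1, 0.7, -0.4]
opening: 0.562
finger_force: 0.0
```

Call:
carry_out --plan '[{"rot": [0,0,0],"xyz": [0,0,0],"grip": 255},{"rot": [0,0,0],"xyz": [0,0,0],"grip": 255},{"rot": [0,0,0],"xyz": [0,0,0],"grip": 255},{"rot": [0,0,0],"xyz": [0,0,0],"grip": 255}]'

```text
clock: 8.77
tool_pos: [0.4923, -0.1093, 0.0277]
eef_rot: [0.783, 0.622, 0.001, 0.001]
contact_force: [0.5, -0.8, 5.8]
opening: 0.501
finger_force: 19.9
```

Call:
carry_out --plan '[{"rot": [0,0,0],"xyz": [0,0,-0.015],"grip": 255},{"rot": [0,0,0],"xyz": [0,0,-0.035],"grip": 255},{"rot": [0,0,0],"xyz": [0,0,-0.06],"grip": 255},{"rot": [0,0,0],"xyz": [0,0,-0.085],"grip": 255},{"rot": [0,0,0],"xyz": [0,0,-0.1],"grip": 255},{"rot": [0,0,0],"xyz": [0,0,-0.105],"grip": 255}]'

```text
clock: 9.27
tool_pos: [0.4927, -0.1095, 0.134]
eef_rot: [0.783, 0.622, 0.001, 0.001]
contact_force: [-0.5, -0.6, -1.2]
opening: 0.497
finger_force: 19.9
```

```bash
python3 -c "
from h import *
go(.475,.299,.135,1.5708); print(r.get_state()['tool_pos'])"
```

```text
xyz [ 0.394  -0.1094 -0.0012] rot [ 3.800e-03  1.000e-04 -2.277e-01] rows 9.8 t 9.27
[ 0.49268323 -0.10953696  0.13404453]
```

Call:
carry_out --plan '[{"rot": [0,0,-0.02],"xyz": [0.02,-0.006,0],"grip": 255},{"rot": [0,0,-0.05],"xyz": [0.055,-0.015,0],"grip": 255},{"rot": [0,0,-0.08],"xyz": [0.092,-0.026,0],"grip": 255},{"rot": [0,0,-0.12],"xyz": [0.13,-0.036,0],"grip": 255},{"rot": [0,0,-0.15],"xyz": [0.168,-0.047,0],"grip": 255},{"rot": [0,0,-0.18],"xyz": [0.206,-0.057,0],"grip": 255},{"rot": [0,0,-0.21],"xyz": [0.244,-0.068,0],"grip": 255},{"rot": [0,0,-0.227],"xyz": [0.28,-0.078,0],"grip": 255}]'

```text
clock: 9.93
tool_pos: [0.4777, 0.1832, 0.131]
eef_rot: [0.706, 0.708, -0.001, -0.0]
contact_force: [1.4, 0.7, -0.7]
opening: 0.5
finger_force: 19.9
```

```bash
python3 -c "
from h import *
go(.475,.298,.055,1.5708); print(r.get_state()['tool_pos'])"
```

```text
xyz [ 0.1148 -0.0024  0.076 ] rot [-0.0012  0.0005  0.0022] rows 3.3 t 9.93
[0.47769414 0.18319736 0.13100351]
```

Call:
carry_out --plan '[{"rot": [0,0,0],"xyz": [0.03,-0.001,0],"grip": 255},{"rot": [0,0,0],"xyz": [0.06,-0.002,0],"grip": 255},{"rot": [0,0,0],"xyz": [0.085,-0.002,0],"grip": 255},{"rot": [0,0,0],"xyz": [0.105,-0.002,0.01],"grip": 255},{"rot": [0,0,0],"xyz": [0.115,-0.002,0.03],"grip": 255},{"rot": [0,0,0],"xyz": [0.115,-0.002,0.055],"grip": 255},{"rot": [0,0,0],"xyz": [0.115,-0.002,0.075],"grip": 255},{"rot": [0,0,0],"xyz": [0.115,-0.002,0.075],"grip": 255}]'

```text
clock: 10.6
tool_pos: [0.474, 0.2943, 0.0526]
eef_rot: [0.707, 0.708, -0.004, -0.0]
contact_force: [-0.6, -0.4, -0.8]
opening: 0.501
finger_force: 19.9
```

```bash
python3 -c "
from h import *
a=r.snapshot('side');a=r.snapshot('side')
go(.475,.298,.034,1.5708); s=r.get_state(); print(s['tool_pos'],s['contact_force'])
cv2.imwrite('pics/v4.png',cv2.resize(a[60:220,130:330],(700,560))[:,:,::-1])"
```

```text
xyz [ 0.0025 -0.0009  0.0219] rot [-0.0019  0.0018  0.0002] rows 0.5 t 10.7
[0.4759789  0.29553707 0.05590222] [-0.4104805   0.01142028 -1.1325277 ]
```

View pics/v4.png

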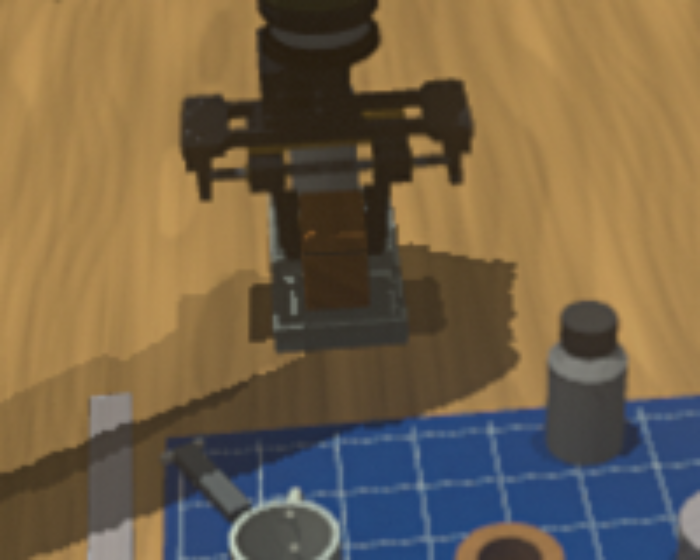

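Call:
carry_out --plan '[{"rot": [0,0,0],"xyz": [0.001,0,0.008],"grip": 255},{"rot": [0,0,0],"xyz": [0.001,0,0.015],"grip": 255},{"rot": [0,0,0],"xyz": [0.001,0,0.019],"grip": 255},{"rot": [0,0,0],"xyz": [0.001,0,0.021],"grip": 255},{"rot": [0,0,0],"xyz": [0.001,0,0.023],"grip": 255},{"rot": [0,0,0],"xyz": [0.001,0,0.023],"grip": 255},{"rot": [0,0,0],"xyz": [0.001,0,0.023],"grip": 255}]'

```text
clock: 11.28
tool_pos: [0.4768, 0.2972, 0.0338]
eef_rot: [0.707, 0.707, 0.0, 0.0]
contact_force: [-0.6, -0.8, -1.0]
opening: 0.499
finger_force: 19.9
```

Call:
carry_out --plan '[{"rot": [0,0,0],"xyz": [0,0,0.001],"grip": 255},{"rot": [0,0,0],"xyz": [0,0,0.002],"grip": 255},{"rot": [0,0,0],"xyz": [0,0,0.002],"grip": 255},{"rot": [0,0,0],"xyz": [0,0,0.002],"grip": 255}]'

```text
clock: 11.62
tool_pos: [0.4769, 0.2973, 0.0327]
eef_rot: [0.707, 0.707, 0.0, 0.0]
contact_force: [-1.1, -0.8, 7.0]
opening: 0.501
finger_force: 19.9
```

Call:
carry_out --plan '[{"rot": [0,0,0],"xyz": [0,0,0],"grip": 60},{"rot": [0,0,0],"xyz": [0,0,0],"grip": 60},{"rot": [0,0,0],"xyz": [0,0,0],"grip": 60},{"rot": [0,0,0],"xyz": [0,0,0],"grip": 60},{"rot": [0,0,0],"xyz": [0,0,-0.02],"grip": 60},{"rot": [0,0,0],"xyz": [0,0,-0.05],"grip": 60},{"rot": [0,0,0],"xyz": [0,0,-0.085],"grip": 60},{"rot": [0,0,0],"xyz": [0,0,-0.115],"grip": 60}]'

```text
clock: 12.28
tool_pos: [0.4766, 0.2972, 0.1481]
eef_rot: [0.707, 0.707, -0.0, -0.0]
contact_force: [0.8, 0.6, 0.6]
opening: 0.769
finger_force: 0.0
```

```bash
python3 -c "
from h import *
go(.6206,.1284,.14,1.5708); s=r.get_state();print(s['tool_pos'],s['opening'])"
```

```text
xyz [-0.1688  0.144   0.0081] rot [-0.0003  0.0001  0.0002] rows 5.3 t 12.28
[0.47655044 0.29715341 0.14813105] 0.769392832589416
```

Call:
carry_out --plan '[{"rot": [0,0,0],"xyz": [-0.025,0.022,0],"grip": 60},{"rot": [0,0,0],"xyz": [-0.055,0.047,0],"grip": 60},{"rot": [0,0,0],"xyz": [-0.085,0.073,0],"grip": 60},{"rot": [0,0,0],"xyz": [-0.115,0.098,0],"grip": 60},{"rot": [0,0,0],"xyz": [-0.145,0.124,0],"grip": 60},{"rot": [0,0,0],"xyz": [-0.163,0.139,0],"grip": 60},{"rot": [0,0,0],"xyz": [-0.169,0.144,0],"grip": 60},{"rot": [0,0,0],"xyz": [-0.169,0.144,0],"grip": 60}]'

```text
clock: 12.95
tool_pos: [0.6218, 0.1253, 0.1462]
eef_rot: [0.709, 0.705, -0.0, 0.001]
contact_force: [-0.3, -0.4, -0.4]
opening: 0.768
finger_force: 0.0
```

```bash
python3 -c "
from h import *
a=r.snapshot('side');a=r.snapshot('side');b=r.snapshot('top')
go(.6206,.1284,.041,1.5708); s=r.get_state(); print(s['tool_pos'],s['contact_force'])
cv2.imwrite('pics/v5.png',np.hstack([cv2.resize(a[60:260,180:380],(450,450)),cv2.resize(b[180:280,90:190],(350,350),).copy() if 0 else cv2.resize(b[170:290,80:173],(349,450))])[:,:,::-1])"
```

```text
xyz [-0.0028  0.0016  0.1057] rot [-0.0014 -0.0018  0.0035] rows 2.5 t 13.1
[0.6191153  0.13099701 0.14669843] [ 0.11216395 -0.80600444 -0.07314468]
```

View pics/v5.png

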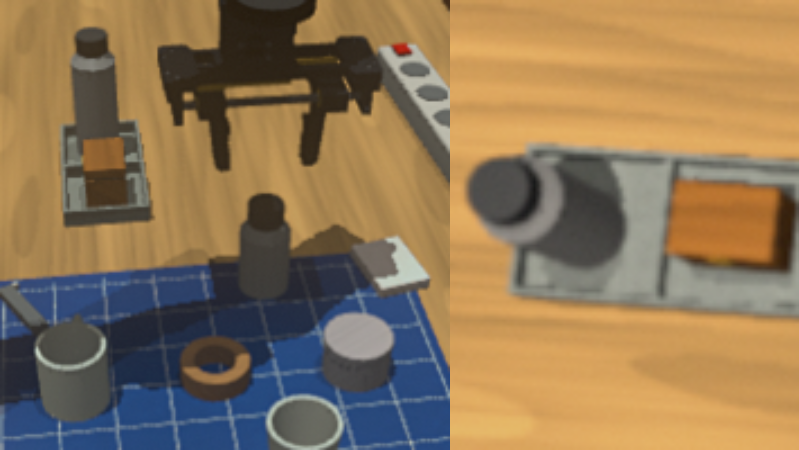

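Call:
carry_out --plan '[{"rot": [0,0,0],"xyz": [-0.002,0.001,0.03],"grip": 60},{"rot": [0,0,0],"xyz": [-0.002,0.001,0.06],"grip": 60},{"rot": [0,0,0],"xyz": [-0.002,0.001,0.085],"grip": 60},{"rot": [0,0,0],"xyz": [-0.002,0.001,0.1],"grip": 60},{"rot": [0,0,0],"xyz": [-0.002,0.001,0.107],"grip": 60},{"rot": [0,0,0],"xyz": [-0.002,0.001,0.107],"grip": 255},{"rot": [0,0,0],"xyz": [-0.002,0.001,0.107],"grip": 255},{"rot": [0,0,0],"xyz": [-0.002,0.001,0.107],"grip": 255}]' --squeeze 20

```text
clock: 13.77
tool_pos: [0.6226, 0.1275, 0.0412]
eef_rot: [0.707, 0.708, 0.001, 0.0]
contact_force: [-0.2, 0.2, -1.3]
opening: 0.559
finger_force: 15.5
```

Call:
carry_out --plan '[{"rot": [0,0,0],"xyz": [0,0,0],"grip": 255},{"rot": [0,0,0],"xyz": [0,0,0],"grip": 255},{"rot": [0,0,0],"xyz": [0,0,0],"grip": 255}]'

```text
clock: 14.02
tool_pos: [0.6226, 0.1269, 0.0411]
eef_rot: [0.707, 0.707, 0.001, 0.0]
contact_force: [0.2, 0.5, 5.5]
opening: 0.56
finger_force: 20.0
```

Call:
carry_out --plan '[{"rot": [0,0,0],"xyz": [0,0,-0.015],"grip": 255},{"rot": [0,0,0],"xyz": [0,0,-0.035],"grip": 255},{"rot": [0,0,0],"xyz": [0,0,-0.06],"grip": 255},{"rot": [0,0,0],"xyz": [0,0,-0.085],"grip": 255},{"rot": [0,0,0],"xyz": [-0.01,0,-0.105],"grip": 255},{"rot": [0,0,0],"xyz": [-0.03,-0.004,-0.11],"grip": 255},{"rot": [0,0,0],"xyz": [-0.06,-0.008,-0.11],"grip": 255},{"rot": [0,0,0],"xyz": [-0.095,-0.013,-0.11],"grip": 255}]'

```text
clock: 14.68
tool_pos: [0.6089, 0.0325, 0.1508]
eef_rot: [0.706, 0.708, 0.001, 0.0]
contact_force: [-0.0, -1.1, -1.3]
opening: 0.562
finger_force: 20.0
```

Call:
carry_out --plan '[{"rot": [0,0,0],"xyz": [-0.035,-0.005,0],"grip": 255},{"rot": [0,0,0],"xyz": [-0.07,-0.01,0],"grip": 255},{"rot": [0,0,0],"xyz": [-0.105,-0.015,0],"grip": 255},{"rot": [0,0,0],"xyz": [-0.14,-0.02,0],"grip": 255},{"rot": [0,0,0],"xyz": [-0.175,-0.025,0],"grip": 255},{"rot": [0,0,0],"xyz": [-0.21,-0.03,0],"grip": 255},{"rot": [0,0,0],"xyz": [-0.245,-0.035,0],"grip": 255},{"rot": [0,0,0],"xyz": [-0.28,-0.04,0],"grip": 255}]'

```text
clock: 15.35
tool_pos: [0.5677, -0.2508, 0.1498]
eef_rot: [0.707, 0.707, -0.0, -0.0]
contact_force: [0.4, -0.4, -0.9]
opening: 0.567
finger_force: 20.0
```

```bash
python3 -c "
from h import *
go(.551,-.386,.075,1.5708); s=r.get_state(); print(s['tool_pos'],s['contact_force'],s['finger_force'],s['q'])"
```

```text
xyz [-0.1352 -0.0166  0.0748] rot [-0.0007  0.0003 -0.0003] rows 3.7 t 15.35
[ 0.5676982  -0.25077351  0.14979006] [ 0.42674648 -0.42661747 -0.86449203] 19.990105354227126 [ 0.60611966  0.82901876 -0.48533622  1.64931326  0.50512136  0.79171664
 -0.10722409]
```

Call:
carry_out --plan '[{"rot": [0,0,0],"xyz": [-0.035,-0.004,0],"grip": 255},{"rot": [0,0,0],"xyz": [-0.07,-0.009,0],"grip": 255},{"rot": [0,0,0],"xyz": [-0.1,-0.013,0],"grip": 255},{"rot": [0,0,0],"xyz": [-0.12,-0.016,0.01],"grip": 255},{"rot": [0,0,0],"xyz": [-0.132,-0.017,0.03],"grip": 255},{"rot": [0,0,0],"xyz": [-0.135,-0.017,0.055],"grip": 255},{"rot": [0,0,0],"xyz": [-0.135,-0.017,0.075],"grip": 255},{"rot": [0,0,0],"xyz": [-0.135,-0.017,0.075],"grip": 255}]'

```text
clock: 16.02
tool_pos: [0.5479, -0.3832, 0.0703]
eef_rot: [0.707, 0.707, -0.002, -0.004]
contact_force: [-1.0, 1.3, -1.6]
opening: 0.56
finger_force: 20.0
```

```bash
python3 -c "
from h import *
a=r.snapshot('side');a=r.snapshot('side');a=r.snapshot('side')
go(.551,-.386,.047,1.5708); s=r.get_state(); print(s['tool_pos'],s['contact_force'])
cv2.imwrite('pics/v6.png',cv2.resize(a[180:420,180:440],(650,600))[:,:,::-1])"
```

```text
xyz [-0.0024 -0.0014  0.0287] rot [0.0011 0.0002 0.0004] rows 0.7 t 16.17
[ 0.55236155 -0.38361891  0.07569447] [-0.03905253 -0.14028845 -1.18518921]
```

View pics/v6.png

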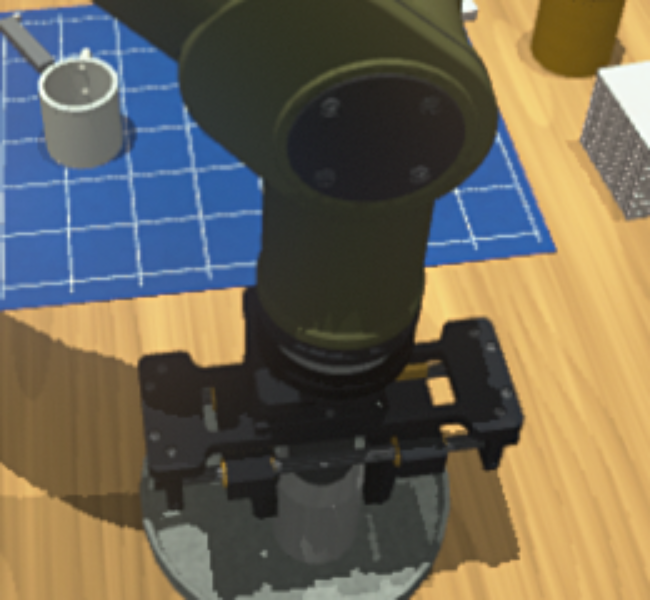

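Call:
carry_out --plan '[{"rot": [0,0,0],"xyz": [-0.002,0,0.01],"grip": 255},{"rot": [0,0,0],"xyz": [-0.002,0,0.018],"grip": 255},{"rot": [0,0,0],"xyz": [-0.002,0,0.024],"grip": 255},{"rot": [0,0,0],"xyz": [-0.002,0,0.027],"grip": 255},{"rot": [0,0,0],"xyz": [-0.002,0,0.029],"grip": 255},{"rot": [0,0,0],"xyz": [-0.002,0,0.03],"grip": 255},{"rot": [0,0,0],"xyz": [-0.002,0,0.03],"grip": 255}]'

```text
clock: 16.75
tool_pos: [0.5513, -0.3857, 0.046]
eef_rot: [0.707, 0.707, -0.001, -0.0]
contact_force: [-2.7, 1.1, 8.1]
opening: 0.562
finger_force: 20.0
```

Call:
carry_out --plan '[{"rot": [0,0,0],"xyz": [0,0,0],"grip": 60},{"rot": [0,0,0],"xyz": [0,0,0],"grip": 60},{"rot": [0,0,0],"xyz": [0,0,0],"grip": 60},{"rot": [0,0,0],"xyz": [0,0,0],"grip": 60},{"rot": [0,0,0],"xyz": [0,0,-0.02],"grip": 60},{"rot": [0,0,0],"xyz": [0,0,-0.05],"grip": 30},{"rot": [0,0,0],"xyz": [0,0,-0.085],"grip": 0},{"rot": [0,0,0],"xyz": [0,0,-0.115],"grip": 0}]'

```text
clock: 17.42
tool_pos: [0.5519, -0.3857, 0.1612]
eef_rot: [0.707, 0.707, 0.0, 0.0]
contact_force: [0.1, -0.3, 0.9]
opening: 0.966
finger_force: 0.0
```

```bash
python3 -c "
from h import *
go(.4295,-.0075,.16,1.5708-.13); s=r.get_state();print(s['tool_pos'],s['opening'])"
```

```text
xyz [ 0.3782 -0.1223  0.0012] rot [ 0.0004 -0.0003  0.1302] rows 9.5 t 17.42
[ 0.55192289 -0.38565183  0.16121127] 0.9655067433956415
```

Call:
carry_out --plan '[{"rot": [0,0,0.01],"xyz": [0.025,-0.008,0],"grip": 0},{"rot": [0,0,0.03],"xyz": [0.06,-0.019,0],"grip": 0},{"rot": [0,0,0.05],"xyz": [0.097,-0.031,0],"grip": 0},{"rot": [0,0,0.07],"xyz": [0.134,-0.043,0],"grip": 0},{"rot": [0,0,0.09],"xyz": [0.171,-0.055,0],"grip": 0},{"rot": [0,0,0.11],"xyz": [0.208,-0.067,0],"grip": 0},{"rot": [0,0,0.12],"xyz": [0.245,-0.079,0],"grip": 0},{"rot": [0,0,0.13],"xyz": [0.28,-0.09,0],"grip": 0}]'

```text
clock: 18.08
tool_pos: [0.4609, -0.104, 0.1599]
eef_rot: [0.752, 0.66, 0.0, 0.0]
contact_force: [0.3, 0.1, 0.1]
opening: 0.998
finger_force: 0.0
```

```bash
python3 -c "
from h import *
go(.4295,-.0075,.10,1.5708-.13); s=r.get_state();print(s['tool_pos'],s['opening'])"
```

```text
xyz [ 0.0915 -0.0438  0.06  ] rot [ 0.0005 -0.0005 -0.0004] rows 2.8 t 18.08
[ 0.46094432 -0.10395087  0.15993783] 0.9980853885896753
```

Call:
carry_out --plan '[{"rot": [0,0,0],"xyz": [0.03,-0.014,0],"grip": 0},{"rot": [0,0,0],"xyz": [0.06,-0.028,0],"grip": 0},{"rot": [0,0,0],"xyz": [0.08,-0.038,0.01],"grip": 0},{"rot": [0,0,0],"xyz": [0.09,-0.043,0.03],"grip": 0},{"rot": [0,0,0],"xyz": [0.092,-0.044,0.05],"grip": 0},{"rot": [0,0,0],"xyz": [0.092,-0.044,0.06],"grip": 0},{"rot": [0,0,0],"xyz": [0.092,-0.044,0.06],"grip": 0},{"rot": [0,0,0],"xyz": [0.092,-0.044,0.06],"grip": 0}]'

```text
clock: 18.75
tool_pos: [0.43, -0.0087, 0.0995]
eef_rot: [0.751, 0.66, -0.0, -0.0]
contact_force: [0.0, -0.0, 0.6]
opening: 0.999
finger_force: 0.0
```

```bash
python3 -c "
from h import *
a=r.snapshot('side');b=r.snapshot('top')
go(.4295,-.0075,.026,1.5708-.13); s=r.get_state(); print(s['tool_pos'],s['contact_force'])
cv2.imwrite('pics/v7.png',np.hstack([cv2.resize(a[120:270,130:300],(450,397)),cv2.resize(b[165:270,390:483],(349,397))])[:,:,::-1])"
```

```text
xyz [ 0.0013 -0.0013  0.0743] rot [ 0.0012 -0.0003 -0.0005] rows 1.8 t 18.85
[ 0.43054429 -0.00898837  0.10026078] [ 0.0852171  -0.03735243  0.61832882]
```

View pics/v7.png

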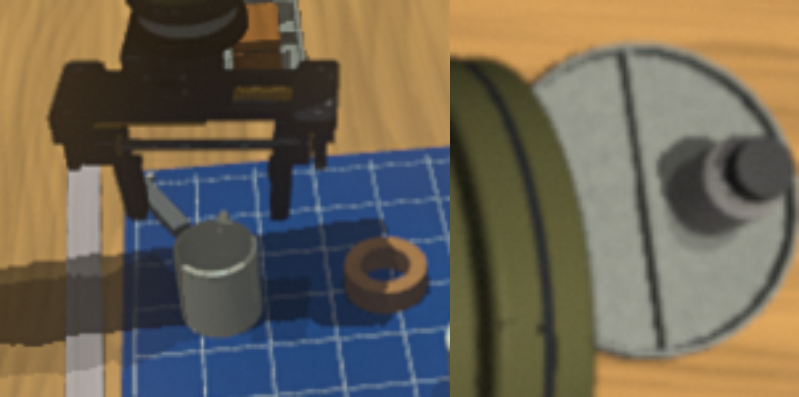

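```bash
python3 -c "
from h import *
print(proj('side',[[.4305,-.009,.10],[.4295,-.0075,.065],[.4345,-.0075,.065]]).round(1))"
```

```text
[[209.2 200.3]
 [210.2 213.6]
 [212.8 213.3]]
```

Call:
carry_out --plan '[{"rot": [0,0,0],"xyz": [0.001,0.001,0.025],"grip": 0},{"rot": [0,0,0],"xyz": [0.001,0.001,0.05],"grip": 0},{"rot": [0,0,0],"xyz": [0.001,0.001,0.065],"grip": 0},{"rot": [0,0,0],"xyz": [0.001,0.001,0.073],"grip": 0},{"rot": [0,0,0],"xyz": [0.001,0.001,0.073],"grip": 0},{"rot": [0,0,0],"xyz": [0.001,0.001,0.073],"grip": 255},{"rot": [0,0,0],"xyz": [0.001,0.001,0.073],"grip": 255},{"rot": [0,0,0],"xyz": [0.001,0.001,0.073],"grip": 255}]' --squeeze 20

```text
clock: 19.52
tool_pos: [0.4323, -0.0085, 0.027]
eef_rot: [0.752, 0.659, 0.001, 0.0]
contact_force: [-0.2, 0.7, 0.5]
opening: 0.795
finger_force: 0.0
```

Call:
carry_out --plan '[{"rot": [0,0,0],"xyz": [0,0,0],"grip": 255},{"rot": [0,0,0],"xyz": [0,0,0],"grip": 255},{"rot": [0,0,0],"xyz": [0,0,0],"grip": 255},{"rot": [0,0,0],"xyz": [0,0,0],"grip": 255}]'

```text
clock: 19.85
tool_pos: [0.4314, -0.0085, 0.0272]
eef_rot: [0.752, 0.659, -0.0, 0.001]
contact_force: [-0.5, 0.4, 5.0]
opening: 0.684
finger_force: 20.0
```

Call:
carry_out --plan '[{"rot": [0,0,0],"xyz": [0,0,-0.015],"grip": 255},{"rot": [0,0,0],"xyz": [0,0,-0.035],"grip": 255},{"rot": [0,0,0],"xyz": [0,0,-0.06],"grip": 255},{"rot": [0,0,0],"xyz": [0,0,-0.085],"grip": 255},{"rot": [0,0,0],"xyz": [0,0,-0.1],"grip": 255},{"rot": [0,0,0],"xyz": [0,0,-0.105],"grip": 255}]'

```text
clock: 20.35
tool_pos: [0.4319, -0.0077, 0.1338]
eef_rot: [0.752, 0.66, 0.002, 0.001]
contact_force: [-1.2, -0.7, -2.6]
opening: 0.688
finger_force: 19.9
```

```bash
python3 -c "
from h import *
go(.539,-.295,.132,1.5708); s=r.get_state(); print(s['tool_pos'],s['finger_force'])"
```

```text
xyz [-0.2709  0.1435  0.0019] rot [ 0.0033 -0.0013 -0.1305] rows 7.4 t 20.35
[ 0.43192751 -0.00773874  0.13381686] 19.94914864488237
```

Call:
carry_out --plan '[{"rot": [0,0,-0.02],"xyz": [-0.02,0.01,0],"grip": 255},{"rot": [0,0,-0.04],"xyz": [-0.05,0.026,0],"grip": 255},{"rot": [0,0,-0.06],"xyz": [-0.083,0.044,0],"grip": 255},{"rot": [0,0,-0.08],"xyz": [-0.116,0.062,0],"grip": 255},{"rot": [0,0,-0.1],"xyz": [-0.15,0.08,0],"grip": 255},{"rot": [0,0,-0.115],"xyz": [-0.183,0.097,0],"grip": 255},{"rot": [0,0,-0.125],"xyz": [-0.213,0.113,0],"grip": 255},{"rot": [0,0,-0.13],"xyz": [-0.238,0.126,0],"grip": 255}]'

```text
clock: 21.02
tool_pos: [0.5246, -0.2638, 0.1298]
eef_rot: [0.708, 0.706, -0.001, -0.0]
contact_force: [1.3, 0.7, -2.6]
opening: 0.68
finger_force: 20.0
```

```bash
python3 -c "
from h import *
go(.540,-.294,.062,1.5708); s=r.get_state(); print(s['tool_pos'],s['finger_force'])"
```

```text
xyz [-0.0301  0.0156  0.0678] rot [-0.0023  0.0012 -0.002 ] rows 1.8 t 21.02
[ 0.52461835 -0.26379816  0.1298266 ] 19.950078481488163
```

Call:
carry_out --plan '[{"rot": [0,0,0],"xyz": [-0.014,0.007,0],"grip": 255},{"rot": [0,0,0],"xyz": [-0.025,0.013,0.005],"grip": 255},{"rot": [0,0,0],"xyz": [-0.03,0.016,0.02],"grip": 255},{"rot": [0,0,0],"xyz": [-0.03,0.016,0.04],"grip": 255},{"rot": [0,0,0],"xyz": [-0.03,0.016,0.06],"grip": 255},{"rot": [0,0,0],"xyz": [-0.03,0.016,0.068],"grip": 255},{"rot": [0,0,0],"xyz": [-0.03,0.016,0.068],"grip": 255},{"rot": [0,0,0],"xyz": [-0.03,0.016,0.068],"grip": 255}]'

```text
clock: 21.68
tool_pos: [0.5408, -0.2894, 0.0629]
eef_rot: [0.707, 0.708, -0.0, -0.001]
contact_force: [0.6, 0.1, -1.3]
opening: 0.684
finger_force: 19.9
```

```bash
python3 -c "
from h import *
a=r.snapshot('side')
go(.540,-.294,.032,1.5708); s=r.get_state(); print(s['tool_pos'],s['contact_force'])
cv2.imwrite('pics/v8.png',cv2.resize(a[180:420,180:440],(650,600))[:,:,::-1])"
```

```text
xyz [-0.0043 -0.0016  0.0319] rot [ 0.0003 -0.0001  0.0011] rows 0.8 t 21.73
[ 0.5416055  -0.28967628  0.06386056] [ 0.55228365  0.02490852 -2.02668458]
```

View pics/v8.png

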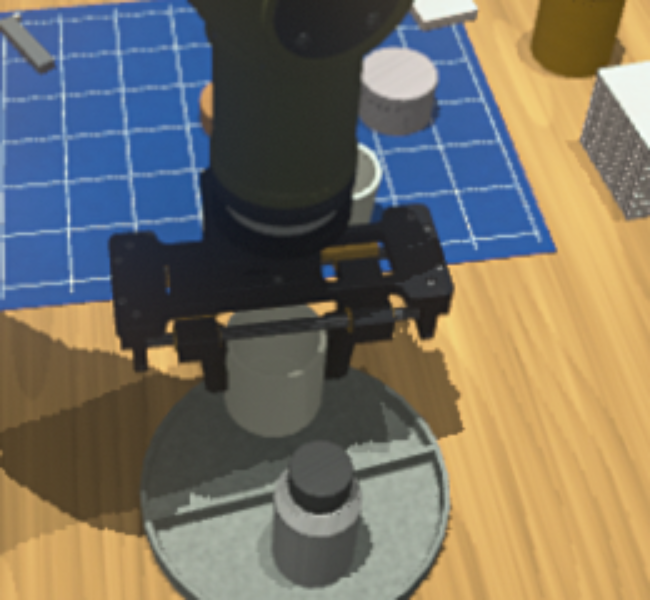

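Call:
carry_out --plan '[{"rot": [0,0,0],"xyz": [-0.004,-0.001,0.01],"grip": 255},{"rot": [0,0,0],"xyz": [-0.004,-0.001,0.018],"grip": 255},{"rot": [0,0,0],"xyz": [-0.004,-0.001,0.024],"grip": 255},{"rot": [0,0,0],"xyz": [-0.004,-0.001,0.028],"grip": 255},{"rot": [0,0,0],"xyz": [-0.004,-0.001,0.03],"grip": 255},{"rot": [0,0,0],"xyz": [-0.004,-0.001,0.031],"grip": 255},{"rot": [0,0,0],"xyz": [-0.004,-0.001,0.031],"grip": 255},{"rot": [0,0,0],"xyz": [-0.004,-0.001,0.031],"grip": 255}]'

```text
clock: 22.4
tool_pos: [0.5405, -0.2943, 0.033]
eef_rot: [0.707, 0.707, 0.0, 0.0]
contact_force: [-0.2, 0.8, -1.3]
opening: 0.681
finger_force: 19.9
```

Call:
carry_out --plan '[{"rot": [0,0,0],"xyz": [0,0,0.001],"grip": 255},{"rot": [0,0,0],"xyz": [0,0,0.002],"grip": 255},{"rot": [0,0,0],"xyz": [0,0,0.002],"grip": 255},{"rot": [0,0,0],"xyz": [0,0,0.002],"grip": 255}]'

```text
clock: 22.73
tool_pos: [0.5407, -0.2944, 0.0323]
eef_rot: [0.707, 0.707, 0.0, 0.001]
contact_force: [-3.6, 0.5, 8.0]
opening: 0.687
finger_force: 19.9
```

Contact on the floor; release and rise.

Call:
carry_out --plan '[{"rot": [0,0,0],"xyz": [0,0,0],"grip": 0},{"rot": [0,0,0],"xyz": [0,0,0],"grip": 0},{"rot": [0,0,0],"xyz": [0,0,0],"grip": 0},{"rot": [0,0,0],"xyz": [0,0,0],"grip": 0},{"rot": [0,0,0],"xyz": [0,0,-0.02],"grip": 0},{"rot": [0,0,0],"xyz": [0,0,-0.05],"grip": 0},{"rot": [0,0,0],"xyz": [0,0,-0.085],"grip": 0},{"rot": [0,0,0],"xyz": [0,0,-0.12],"grip": 0}]'

```text
clock: 23.4
tool_pos: [0.5397, -0.294, 0.1515]
eef_rot: [0.707, 0.707, -0.0, -0.001]
contact_force: [1.2, -0.0, -0.3]
opening: 1.001
finger_force: 0.0
```

Call:
carry_out --plan '[{"rot": [0,0,0],"xyz": [0,-0.02,-0.03],"grip": 0},{"rot": [0,0,0],"xyz": [0,-0.04,-0.06],"grip": 0},{"rot": [0,0,0],"xyz": [0,-0.06,-0.09],"grip": 0},{"rot": [0,0,0],"xyz": [0,-0.08,-0.11],"grip": 0},{"rot": [0,0,0],"xyz": [0,-0.09,-0.12],"grip": 0},{"rot": [0,0,0],"xyz": [0,-0.09,-0.12],"grip": 0},{"rot": [0,0,0],"xyz": [0,-0.09,-0.12],"grip": 0},{"rot": [0,0,0],"xyz": [0,-0.09,-0.12],"grip": 0}]'

```text
clock: 24.07
tool_pos: [0.4506, -0.2942, 0.2695]
eef_rot: [0.707, 0.707, 0.0, -0.001]
contact_force: [-0.1, -0.3, -0.0]
opening: 1.002
finger_force: 0.0
```

```bash
python3 -c "
from h import *
a=r.snapshot('side');b=r.snapshot('top')
print(r.get_state()['tool_pos'])
cv2.imwrite('pics/v9.png',np.hstack([cv2.resize(a[80:420,120:440],(395,420)),cv2.resize(b[100:310,80:280],(400,420))])[:,:,::-1])"
```

```text
[ 0.45065185 -0.29389257  0.2692985 ]
```

View pics/v9.png

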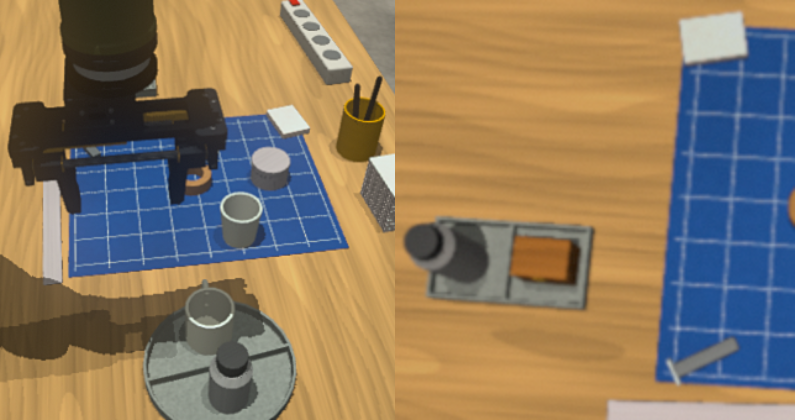

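The view shows all four items standing in their own compartments (mug and short flask near (210,330) and (230,375) on the left, tall flask and box at (440,255) and (543,258) on the right). The cup, tin and tape are where they started, so I am handing in.

```bash
python3 -c "
from plant import r
print(r.finish_job())"
```

```text
the job is handed in; nothing more can be done
None
```

The job is handed in at about 24 s of the 109 s limit; the hand-in gave no verdict. The last pictures show the mug and short flask in the round tray, the tall flask and box in the long tray, each upright in its own compartment and released, and the cup, tin and tape roll where they were.

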